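# Set out the finishing board for a turned box

## Task

Set out the plywood finishing board for the turned wooden box. Stand the pale box centred halfway between the steel chuck and the green post, with its dark lid seated on top of it; stand the red sanding drum in line between the chuck and the box, halfway; and stand the yellow wax tin straight behind the box, up against the dark back rail or within a centimetre of it. Everything stands upright on the board and is let go, and the amber jar, the chisel and the mallet stay where they are.

Things in the scene. Friction and masses are not known exactly. Their poses are not given: they have to be found in the camera images.
- board: Plywood board fixed to the bench, 170 (x) by 430 (y) by 12 mm thick; upper face at z = 12 mm. Dark wooden rail along its far long edge (x = +73 to +85 mm, top at z = 27 mm). Origin: centre of the underside, on the bench. +x points to the rail, away from the robot: that way is 'behind'; y runs along the rail. Chuck and post stand on it at x = -45 mm, y = +170 and -170 mm, either way round.
- chuck: Grey steel three-jaw lathe chuck, 64 mm across, 52 mm tall, jaws up, bolted to the board near one end. Origin: centre of its underside, on the board's upper face. z up.
- post: Green painted round post with a wider foot (foot 60 mm across and 10 mm high, post 36 mm across, 58 mm tall in all, black dot on top), bolted to the board near the other end. Origin: centre of its underside, on the board's upper face. z up.
- box: Open round box of pale turned wood, loose, 60 mm across, 46 mm tall, mouth 48 mm across, wall 6 mm, 110 g. Origin: centre of its underside. z up through the mouth. Starts standing on the bench.
- lid: Dark wooden lid, loose, 60 g. From below: plug 38 mm across, 6 mm high; disc 62 mm across, 8 mm thick (z 6 to 14 mm); round knob 20 mm across (z 14 to 40 mm). Origin: centre of the plug's underside, z up. Starts knob up on the bench. Seated, the plug is in the box's mouth, the disc on the rim, the lid's origin 40 mm above the box's.
- drum: Red sanding drum, loose: upright cylinder 48 mm across, 50 mm tall (black rubber end with a small steel hub on top, 55 mm in all), 120 g. Origin: centre of its underside. z up. Starts standing on the bench.
- tin: Yellow wax tin (shut), yellow top with a steel rim, loose, 56 mm across, 36 mm tall, 150 g. Origin: centre of its underside. z up. Starts standing on the bench.
- jar: Bystander: amber glass jar with a white cap, loose, 50 mm across, 58 mm tall, standing on the bench among the things to be moved. Origin: centre of its underside. Not to be disturbed.
- chisel: Bystander: skew chisel lying on the bench along its x, pale wooden handle to -x, flat steel blade to +x, 315 mm long, 28 mm high. Origin: on the bench under the ferrule, 170 mm from the handle's end. Not to be disturbed.
- mallet: Bystander: turned wooden mallet standing on its head, handle up, 72 mm across, 200 mm tall. Origin: centre of its underside. Not to be disturbed.
Not all that is in view belongs to the job. Several things have the shape of the tin; the one meant has the colours described above. What is shaped like the box but pink is not meant.

How it is judged:
By the outcome, as a careful person would: the job done as asked, in the order asked, and still so for the second after the job is handed in, with the robot touching nothing.
It also fails if it takes over 93 s, if anything falls off the work surface, if the arm or the gripper's body presses on something with over 40 N, if the wrist force passes 120 N, or if a joint passes its speed limit or range.

## Robot

A 6-joint arm with a two-finger parallel gripper is mounted at the origin on the work surface. World frame = base frame: x ahead of the robot, y to its left, z up, the work surface at z = 0. Lengths are in m, angles in rad, forces in N, time in s.
With the tool pointing down it reaches from about 0.375 to 0.9 m from the base axis. Payload 3.1 kg.
Tool frame: the origin (TCP) lies midway between the tips of the shut fingers; the grasp point (between the pads) lies 19 mm behind it; z points along the fingers, y is the line along which they close (so a half turn about z gives the same grasp; the last joint's range is limited). The gripper opens to 85 mm and grips with 20 to 120 N. Pads are 22 mm wide; open, the fingers measure 114 mm over their backs; the gripper's body (76 mm by 85 mm) begins 54 mm behind the grasp point. The pads swing forward as they close: fully open they stand 13 mm farther back than shut.
Start: joints at [1.008, 0.527, 1.433, -0, 1.181, -0.178], TCP at [0.234, 0.58, 0.231] pointing down, gripper open.
Joint ranges: [-3.08, 3.08], [-0.75, 2.2], [0.22, 2.44], [-1.43, 4.57], [0, 2.65], [-2.85, 2.85]. Speed limits (rad/s): [2.79, 2.79, 3.14, 3.14, 3.14, 3.14].

## Interface

Orientations are given as a unit quaternion [x, y, z, w].
In Python, from station import manip gives the robot as it stands.
- The arm moves only by the tool step_arm, never from a script. Its argument "targets" is text: rows parted by semicolons, each of 4 numbers parted by spaces: the shift along the tool's x, y, z in mm, then the turn about the tool's z in degrees. A call has 1 to 12 rows; each row is the pose to reach, as a shift and turn from the pose commanded when the call began, along the tool's axes at that moment; what a row does not reach only later rows make up. A row lasts 1/10 s, in which the tool goes at most 50 mm and 8.59 degrees, less where a joint would pass 70% of its speed; a pose out of reach is approached as far as the arm can. A call with a gripper value outside its range is refused whole. "gripper" is the closure, from 0 (fully open) to 1 (shut), set as the call begins (left out, the last holds). The fingers move at their own pace and stop on an object; "squeeze" is the grip in N (left out, the last holds). Time passes only in rows, so rows that repeat a pose let the fingers close. It gives the time, the measured TCP pose, the force, the opening and the grip force at its end, in the units of the state.
- manip.sense(): the state, without advancing time (a new reading comes with each control period).
- manip.snapshot(name): name is "side" or "top"; returns the picture (480x640x3 uint8, red, green, blue); there is no depth.
- manip.get_calibration(name): a dict with "fov_y" (degrees; the focal length in pixels is half the picture's height over the tangent of half this angle, whatever the lens; pixels are square), "cx", "cy" (the principal point, pixels), "extrinsics" (4x4, takes a point from camera to world coordinates). Camera axes: x right, y down, z forward; pixel columns grow to the right and rows downward; lengths in m; the calibration is good to about 2 mm. A picture is of the moment at which its call begins. get_calibration takes no time and is no camera call.
- manip.sign_off(): hands the job in; it is judged then, once.
Trained networks look in the newest picture that a camera, given by its name, has taken for a name from the list of things; names that differ only in an ending like _2 or _b are one class to them, and where a whole thing is asked for, a point or a joint stands for the part that bears it (a point fixed in the world has none). Each returns a list of dicts, best first, with "p" (0 to 1); they miss things now and then, are a little off and sometimes report something else, mostly with a low value. They report only what shows in the picture. A call takes as long as a camera call. They do not tell look-alikes from the thing itself.
- manip.recognise(camera, query): "position" ([column, row] in pixels, amid what is visible of it).
- manip.masks_of(camera, query): "pixels" (480x640 bool, what is visible of it) and "position" ([column, row] in pixels, amid what is visible of it).
- manip.mark_of(camera, query): "position" ([column, row] in pixels: a listed point, or the origin of a listed thing).
The state is a dict: "t": time; "q": joint angles; "qd": joint speeds; "tau": joint torques, N m; "tcp_pos": TCP position; "tool_rot": TCP orientation; "force": force on the tool from outside, world axes, zero at the start; "ft_torque": the same for the moment, N m; "finger_gap": opening from 0.0 (shut) to 1.0 (fully open); "gripper_force": force on a finger pad.
Only numpy, scipy, OpenCV 4.12 (cv2) and the standard library are available. Lean on these libraries where they do the work, as an engineer would, in place of code of your own. Each camera call takes 0.05 s, during which the arm holds its last target. There are 200 camera calls.

## Working session

There is one attempt and no reset: what is moved stays moved. The work goes in short steps, Python scripts to look and compute and a tool call to move; the robot and the scene stay as the last step left them, time stands still between calls to the robot, and variables do not carry over. Pictures are saved under pics/ and viewed, at most 14 in all, crops included, and the job is handed in when it is done.

Besides the shell and the picture viewer there is one more tool, called by a JSON object that holds its "api" and its "payload", one argument or row to a line. step_arm: Moves the arm, as the interface text tells. Its arguments: {"type":"object","properties":{"targets":{"type":"string"},"gripper":{"type":"number"},"squeeze":{"type":"number"}},"required":["targets"]}

```bash
mkdir -p pics; ls
python3 - <<'E'
from station import manip
import cv2,numpy as np
s=manip.sense();print(s['t'],s['tcp_pos'],s['tool_rot'],s['finger_gap'])
for n in('side','top'):
    im=manip.snapshot(n);cv2.imwrite(f'pics/{n}0.png',im[:,:,::-1])
    c=manip.get_calibration(n);print(n,c['fov_y'],c['cx'],c['cy'],np.round(c['extrinsics'],4).tolist(),[k for k in c])
E
```

```text
pics
0.0 [0.23361268 0.57890707 0.23034785] [ 1.90717986e-01  9.81644265e-01 -1.01896150e-03 -3.85052687e-04] 0.9974585272868189
side 45.0760778468651 317.3810293522512 245.1599176586514 [[0.6813, -0.4555, 0.573, -0.3602], [-0.7319, -0.4151, 0.5403, -0.7524], [-0.0082, -0.7875, -0.6162, 0.9334], [0.0, 0.0, 0.0, 1.0]] ['fov_y', 'cx', 'cy', 'extrinsics']
top 44.685236149938376 322.03324515888875 245.34450133094478 [[0.0014, -0.9927, 0.1205, 0.2558], [-0.9999, -0.0033, -0.0154, 0.0251], [0.0157, -0.1204, -0.9926, 1.7048], [0.0, 0.0, 0.0, 1.0]] ['fov_y', 'cx', 'cy', 'extrinsics']
```

View pics/top0.png

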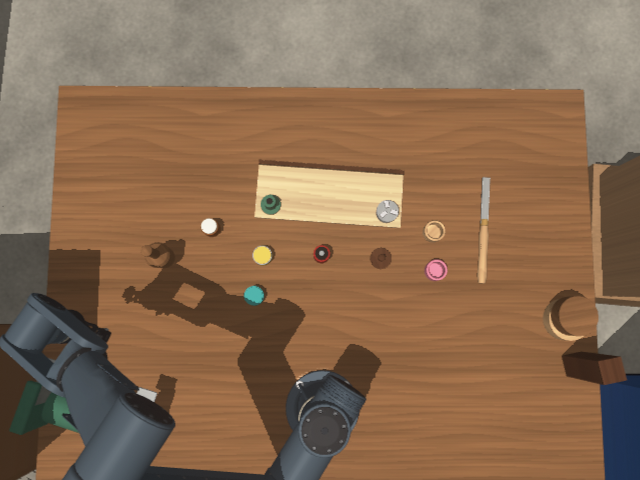

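View pics/side0.png

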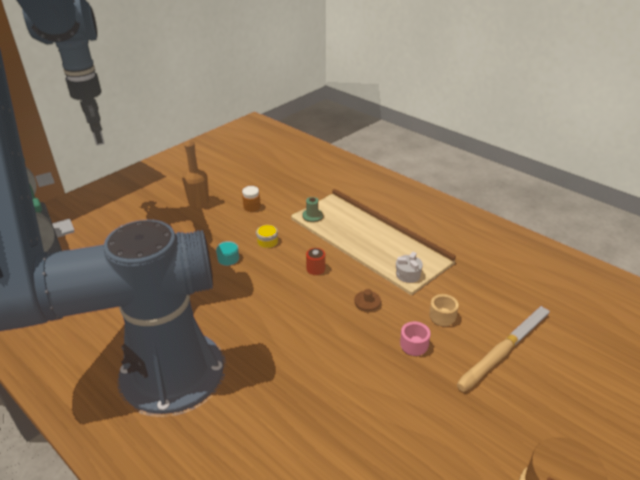

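The top view shows the post at (270,204), chuck (387,211), box (434,231), lid (381,258), drum (322,254), tin (262,255) and jar (209,227). The teal and pink look-alikes are at (254,295) and (436,270). The side view agrees: box (445,310), lid (368,300), drum (316,261), tin (267,237), post (313,209), chuck (409,268).

```bash
cat > h.py <<'E'
from station import manip
import cv2,numpy as np
from scipy.optimize import least_squares
# stacked solids: (radius, z0, z1)
P=dict(chuck=[(.032,0,.052)],post=[(.030,0,.010),(.018,.010,.058)],box=[(.030,0,.046)],
 lid=[(.031,.006,.014),(.010,.014,.040)],drum=[(.024,0,.050),(.008,.05,.055)],tin=[(.028,0,.036)],jar=[(.025,0,.058)])
C={n:manip.get_calibration(n) for n in('top','side')}
def proj(n,X):
    c=C[n];E=np.linalg.inv(c['extrinsics']);f=240/np.tan(np.radians(c['fov_y']/2))
    p=np.atleast_2d(X)@E[:3,:3].T+E[:3,3]
    return np.c_[c['cx']+f*p[:,0]/p[:,2],c['cy']+f*p[:,1]/p[:,2]]
def ray(n,px,z):
    c=C[n];f=240/np.tan(np.radians(c['fov_y']/2));E=c['extrinsics']
    d=E[:3,:3]@[(px[0]-c['cx'])/f,(px[1]-c['cy'])/f,1];o=E[:3,3]
    return o+d*(z-o[2])/d[2]
S=16
def sil(n,k,xyz):
    a=np.linspace(0,2*np.pi,48,endpoint=False);m=None;hs=[]
    for r,z0,z1 in P[k]:
        q=np.vstack([np.c_[xyz[0]+r*np.cos(a),xyz[1]+r*np.sin(a),0*a+xyz[2]+z] for z in(z0,z1)])
        hs.append(cv2.convexHull(proj(n,q).astype(np.float32))[:,0])
    o=np.floor(np.vstack(hs).min(0))-2
    m=np.zeros((100*S,100*S),np.uint8)
    for h in hs: cv2.fillConvexPoly(m,np.round((h-o)*S).astype(np.int32),1)
    M=cv2.moments(m,True);return np.array([M['m10'],M['m01']])/M['m00']/S+o,M['m00']/S/S
def fit(n,k,px,z):
    xy=ray(n,px,z+.02)[:2]
    for _ in range(4):
        u,A=sil(n,k,[*xy,z]); xy=xy+(ray(n,px,z+.02)-ray(n,u,z+.02))[:2]
    return xy,A
def measure(n,k,near,z=0,tol=25):
    best=None
    for d in manip.masks_of(n,k):
        ys,xs=np.nonzero(d['pixels']);p=np.array([xs.mean(),ys.mean()])
        if np.hypot(*(p-near))<tol and (best is None or d['p']>best[2]): best=(p,len(xs),d['p'])
    if best is None: return None
    xy,A=fit(n,k,best[0],z);return xy,best[1]/A,best[2]
E
python3 - <<'E'
from h import *
near=dict(chuck=((387,211),(409,268)),post=((270,204),(313,209)),box=((434,231),(445,310)),lid=((381,258),(368,300)),drum=((322,254),(316,261)),tin=((262,255),(267,237)),jar=((209,227),(251,198)))
for k in near:
    for i,n in enumerate(('top','side')):
        r=measure(n,k,near[k][i],.012 if k in('chuck','post') else 0)
        print(k,n,r and (np.round(r[0]*1000,1),round(r[1],2),round(r[2],2)))
print(manip.sense()['t'])
E
```

```text
chuck top None
chuck side (array([ 552.7, -188.2]), 0.75, 0.92)
post top (array([581. , 149.8]), 0.93, 0.73)
post side (array([579.5, 153.1]), 0.92, 0.57)
box top (array([ 502.4, -325.4]), 0.94, 0.59)
box side (array([ 504.9, -321.1]), 0.9, 0.6)
lid top (array([ 425.1, -172.3]), 1.03, 0.69)
lid side (array([ 425.4, -167.9]), 0.96, 0.94)
drum top (array([435.7,   1.1]), 0.92, 0.69)
drum side (array([433.5,   3.1]), 0.95, 0.69)
tin top (array([430.6, 170.1]), 0.87, 0.71)
tin side (array([429. , 173.3]), 0.85, 0.76)
jar top (array([509.5, 319.9]), 0.86, 0.7)
jar side (array([508.8, 322.8]), 0.92, 0.76)
0.8
```

```bash
cat > go.py <<'E'
from h import *
def rel(x,y,z,yaw=None):
    "mm world target, tool-y yaw deg -> tool-axis shift and turn"
    s=manip.sense();p=s['tcp_pos']*1000;a,b,c,w=s['tool_rot']
    ax=np.array([2*a*a-1,2*a*b]);ax/=np.hypot(*ax)          # tool x; tool y = (ax1,-ax0)
    ay=np.array([ax[1],-ax[0]]);d=np.array([x,y])-p[:2]
    y0=np.degrees(np.arctan2(ay[1],ay[0]));t=0 if yaw is None else -((yaw-y0+90)%180-90)
    print('t',round(s['t'],2),'tcp',p.round(1),'yaw',round(y0,1),'q6',round(s['q'][5],2),'-> shift',(d@ax).round(1),(d@ay).round(1),round(p[2]-z,1),'turn',round(t,1))
E
python3 - <<'E'
from go import *
manip.snapshot('top')
for n,p in(('top',(387,211)),('side',(409,268))):
    for q in manip.mark_of(n,'chuck')[:2]: print(n,'mark',q['p'],q['position'],ray(n,q['position'],.012)[:2])
    for d in manip.masks_of(n,'chuck')[:3]:
        ys,xs=np.nonzero(d['pixels']);print('mask',d['p'],xs.mean(),ys.mean(),len(xs),fit(n,'chuck',(xs.mean(),ys.mean()),.012))
for n in('top','side'):
    q=manip.mark_of(n,'board')[:1]; print(n,'board',[(d['p'],ray(n,d['position'],0)[:2]) for d in q])
rel(450,150,230,-4.5);rel(504,-323,200,-4.5);rel(504,-323,8,-4.5)
E
```

```text
top mark 0.8 [386.6, 214.6] [ 0.55302046 -0.19114289]
mask 0.86 387.2032967032967 210.89835164835165 364 (array([ 0.55881963, -0.18929814]), 464.0859375)
side mark 0.79 [405.9, 278.4] [ 0.54515108 -0.19015203]
mask 0.92 408.11755233494364 268.3188405797101 621 (array([ 0.55268791, -0.18821062]), 822.953125)
top board []
side board [(0.68, array([ 0.62000628, -0.02348558]))]
t 1.15 tcp [234.  579.5 231.3] yaw 68.0 q6 -0.18 -> shift -361.1 -317.4 1.3 turn 72.5
t 1.15 tcp [234.  579.5 231.3] yaw 68.0 q6 -0.18 -> shift -588.3 -735.7 31.3 turn 72.5
t 1.15 tcp [234.  579.5 231.3] yaw 68.0 q6 -0.18 -> shift -588.3 -735.7 223.3 turn 72.5
```

{"api": "step_arm", "payload": {
  "targets": "-40 -35 0 8;-80 -70 0 16;-120 -105 0 24;-160 -140 0 32;-200 -176 0 40;-240 -211 0 48;-280 -246 0 56;-320 -281 0 64;-361 -317 0 72.5;-385 -361 0 72.5;-409 -405 0 72.5;-433 -449 0 72.5",
  "gripper": 0,
  "squeeze": 40
}}

```text
t: 2.35
tcp_pos: [0.4641, 0.0281, 0.2316]
tool_rot: [0.734, 0.679, 0.0, 0.0]
force: [1.7, 0.3, 0.7]
finger_gap: 1.0
gripper_force: 0.0
```

Run:
```python
from go import *
im=manip.snapshot('top')
hsv=cv2.cvtColor(im,cv2.COLOR_RGB2HSV);print(hsv[200,320],hsv[240,300],hsv[172,330],hsv[168,330])
cv2.imwrite('pics/b.png',cv2.resize(im[150:240,235:425,::-1],None,fx=4,fy=4,interpolation=cv2.INTER_CUBIC))
rel(504,-323,120,-4.5)
```

```text
[105  18  87] [ 13 135 159] [ 20  86 234] [ 11 135 100]
t 2.4 tcp [466.3  20.7 231.8] yaw -4.8 q6 -0.11 -> shift -339.3 66.2 111.8 turn -0.3
```

View pics/b.png

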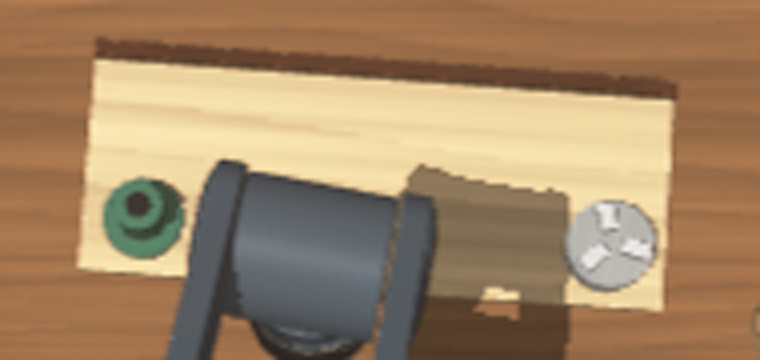

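The crop shows the board with the post at the left (143,217), the chuck at the right (611,245) and the rail along the top. The pale face's front corners are at (78,268) and (663,311). I'll fit the board from its corners while moving on.

Run:
```python
from go import *
B=np.array([(-.085,.215),(-.085,-.215),(.073,-.215),(.073,.215)])
def world(v): c,s=np.cos(v[2]),np.sin(v[2]);return np.c_[B@np.array([[c,s],[-s,c]])+v[:2],np.full(4,.012)]
v0=[.62,-.024,-.078];obs={}
for n in C:
    im=cv2.imread(f'pics/{n}0.png');h=cv2.cvtColor(im,cv2.COLOR_BGR2HSV)
    m=((h[...,2]>150)&(h[...,1]<125)&(h[...,0]>13)&(h[...,0]<32)).astype(np.uint8)
    q=proj(n,world(v0));z=np.zeros_like(m);cv2.fillConvexPoly(z,q.round().astype(np.int32),1);z=cv2.dilate(z,np.ones((17,17)));m&=z
    m=cv2.morphologyEx(m,cv2.MORPH_OPEN,np.ones((3,3)))
    hull=cv2.convexHull(np.argwhere(m)[:,::-1].astype(np.float32))
    ap=cv2.approxPolyN(hull,4,ensure_convex=True).reshape(-1,2).astype(float) if hasattr(cv2,'approxPolyN') else None
    obs[n]=np.array([ap[np.argmin(np.hypot(*(ap-p).T))] for p in q]);print(n,obs[n].tolist(),q.round(1).tolist())
for ns in(['top'],['side'],['top','side']):
    r=least_squares(lambda v:np.concatenate([(proj(n,world(v))-obs[n]).ravel() for n in ns]),v0,x_scale=[.01,.01,.01],loss='soft_l1')
    v=r.x;c,s=np.cos(v[2]),np.sin(v[2]);T=lambda x,y:np.round([1000*v[0]+c*x-s*y,1000*v[1]+s*x+c*y],1)
    print(ns,v[:2].round(4),np.degrees(v[2]).round(2),'post',T(-45,170),'chuck',T(-45,-170),'res',r.fun.round(1))
rel(504,-323,120,-4.5)
```

```text
top [[253.49703979492188, 217.03550720214844], [400.6881408691406, 227.5491485595703], [403.2101745605469, 174.58644104003906], [257.8994140625, 164.2071075439453]] [[254.6, 214.4], [400.5, 226.2], [403.9, 173.8], [259.5, 162.0]]
side [[287.42767333984375, 216.46202087402344], [410.11962890625, 294.3616638183594], [454.70166015625, 262.078125], [331.3349609375, 192.81964111328125]] [[293.6, 214.9], [413.6, 291.9], [454.9, 262.3], [334.7, 193.5]]
['top'] [ 0.6148 -0.0216] -3.87 post [581.4 151.1] chuck [ 558.4 -188.2] res [ 0.4 -0.1 -0.6 -0.3 -0.3  0.2  0.5  0.3]
['side'] [ 0.6104 -0.0202] -3.94 post [577.2 152.5] chuck [ 553.8 -186.7] res [ 2.4 -0.2  0.5 -1.4 -3.   1.  -0.5  1.7]
['top', 'side'] [ 0.6137 -0.0209] -3.84 post [580.2 151.8] chuck [ 557.4 -187.5] res [ 0.2  0.3 -0.8  0.  -0.6  0.5  0.2  0.7  3.4 -0.6  1.8 -2.  -2.   0.4
  0.3  1.4]
t 2.4 tcp [466.3  20.7 231.8] yaw -4.8 q6 -0.11 -> shift -339.3 66.2 111.8 turn -0.3
```

{"api": "step_arm", "payload": {
  "targets": "-49 9 0 0;-97 19 0 0;-146 28 0 0;-194 38 0 0;-242 47 0 0;-291 57 40 0;-339 66 80 0;-339 66 112 0;-339 66 112 0"
}}

```text
t: 3.3
tcp_pos: [0.4998, -0.3131, 0.1126]
tool_rot: [0.735, 0.678, -0.001, -0.006]
force: [-0.2, 0.8, 0.9]
finger_gap: 1.0
gripper_force: 0.0
```

Run:
```python
from go import *
rel(504,-323,8,-4.5)
```

```text
t 3.3 tcp [ 499.8 -313.1  112.6] yaw -4.7 q6 -0.67 -> shift -9.5 5.0 104.6 turn -0.2
```

{"api": "step_arm", "payload": {
  "targets": "0 0 0 0;0 0 0 0;0 0 0 0"
}}

```text
t: 3.6
tcp_pos: [0.5039, -0.3125, 0.122]
tool_rot: [0.734, 0.679, 0.0, 0.002]
force: [-0.3, 0.0, 0.2]
finger_gap: 1.001
gripper_force: 0.0
```

Run:
```python
from go import *
rel(503.6,-323.3,8,-4)
```

```text
t 3.6 tcp [ 503.9 -312.5  122. ] yaw -4.4 q6 -0.67 -> shift -10.8 0.5 114.0 turn -0.4
```

{"api": "step_arm", "payload": {
  "targets": "-11 0.5 35 0;-11 0.5 70 0;-11 0.5 100 0;-11 0.5 112 0;-11 0.5 112 0;-11 0.5 112 0;-11 0.5 112 0"
}}

```text
t: 4.3
tcp_pos: [0.5036, -0.3247, 0.0094]
tool_rot: [0.734, 0.679, 0.0, 0.002]
force: [-0.2, -0.7, -0.4]
finger_gap: 0.996
gripper_force: 0.0
```

{"api": "step_arm", "payload": {
  "targets": "0 0 0 0;0 0 0 0;0 0 0 0;0 0 0 0;0 0 0 0;0 0 0 0;0 0 0 0;0 0 0 0",
  "gripper": 1,
  "squeeze": 40
}}

```text
t: 5.1
tcp_pos: [0.503, -0.3244, 0.0089]
tool_rot: [0.734, 0.679, 0.0, 0.001]
force: [-0.2, 0.8, 6.3]
finger_gap: 0.702
gripper_force: 42.3
```

Run:
```python
from go import *
s=manip.sense();print(s['force'],s['finger_gap'],s['gripper_force'])
rel(568.7,-18.2,130,-4)
```

```text
[-0.20731693  0.84903846  6.28456507] 0.7017437457716568 42.29429438710213
t 5.1 tcp [ 503.  -324.4    8.9] yaw -4.5 q6 -0.68 -> shift 310.4 41.5 -121.1 turn -0.5
```

{"api": "step_arm", "payload": {
  "targets": "0 0 -40 0;0 0 -80 0;0 0 -121 0;45 6 -121 0;89 12 -121 0;133 18 -121 0;177 24 -121 0;221 30 -121 0;266 36 -121 0;300 40 -121 0;310 41.5 -121 0;310 41.5 -121 0"
}}

```text
t: 6.3
tcp_pos: [0.5679, -0.0167, 0.1284]
tool_rot: [0.733, 0.68, -0.0, 0.0]
force: [-0.2, -0.1, -1.1]
finger_gap: 0.7
gripper_force: 44.5
```

{"api": "step_arm", "payload": {
  "targets": "0 0 0 0;0 0 0 0;0 0 0 0"
}}

```text
t: 6.6
tcp_pos: [0.5679, -0.0196, 0.1283]
tool_rot: [0.735, 0.678, -0.0, 0.0]
force: [-0.6, -1.0, -1.0]
finger_gap: 0.7
gripper_force: 44.5
```

Run:
```python
from go import *
s=manip.sense();print(s['force'],s['finger_gap'],s['gripper_force'])
rel(568.7,-18.2,21.5,-4)
```

```text
[-0.61236655 -0.96962402 -0.97274653] 0.6995890817895574 44.451739713549614
t 6.6 tcp [567.9 -19.6 128.3] yaw -4.6 q6 -0.15 -> shift 1.5 0.7 106.8 turn -0.6
```

{"api": "step_arm", "payload": {
  "targets": "1.5 0.7 40 0;1.5 0.7 80 0;1.5 0.7 100 0;1.5 0.7 106.5 0;1.5 0.7 106.5 0;1.5 0.7 106.5 0;1.5 0.7 106.5 0"
}}

```text
t: 7.3
tcp_pos: [0.5695, -0.0173, 0.0224]
tool_rot: [0.735, 0.679, 0.0, 0.001]
force: [0.5, -0.1, -1.2]
finger_gap: 0.699
gripper_force: 44.5
```

Run:
```python
from go import *
s=manip.sense();print(s['force'])
rel(568.7,-18.2,21,-4)
```

```text
[ 0.54579643 -0.08250752 -1.2150705 ]
t 7.3 tcp [569.5 -17.3  22.4] yaw -4.5 q6 -0.15 -> shift -0.9 -0.7 1.4 turn -0.5
```

{"api": "step_arm", "payload": {
  "targets": "-0.9 -0.7 1.5 0;-0.9 -0.7 1.5 0;-0.9 -0.7 1.5 0"
}}

```text
t: 7.6
tcp_pos: [0.5687, -0.0178, 0.0209]
tool_rot: [0.734, 0.679, 0.0, 0.001]
force: [-0.1, -0.0, 2.9]
finger_gap: 0.699
gripper_force: 44.7
```

{"api": "step_arm", "payload": {
  "targets": "0 0 0 0;0 0 0 0;0 0 0 0;0 0 0 0;0 0 -40 0;0 0 -80 0;0 0 -120 0;-48 0 -120 0;-96 0 -120 0;-96 0 -120 0;-96 0 -120 0",
  "gripper": 0
}}

```text
t: 8.7
tcp_pos: [0.5601, -0.1141, 0.1402]
tool_rot: [0.735, 0.678, 0.0, -0.0]
force: [-0.3, -0.1, -0.0]
finger_gap: 0.997
gripper_force: 0.0
```

Run:
```python
from go import *
b=(.5687,-.0182)
for n in C:
    manip.snapshot(n);r=measure(n,'box',sil(n,'box',[*b,.012])[0],.012);print(n,r)
rel(425.2,-170,150,-4)
```

```text
top (array([ 0.56969412, -0.01639489]), 0.7945565238152084, 0.81)
side (array([ 0.56824318, -0.01454715]), 0.9233891292820717, 0.88)
t 8.9 tcp [ 560.1 -111.7  139.9] yaw -4.4 q6 -0.32 -> shift -68.5 -130.1 -10.1 turn -0.4
```

{"api": "step_arm", "payload": {
  "targets": "-23 -43 -5 0;-46 -87 -5 0;-68.5 -130 -5 0;-68.5 -130 -5 0;-68.5 -130 -5 0;-68.5 -130 -5 0"
}}

```text
t: 9.5
tcp_pos: [0.427, -0.1711, 0.1456]
tool_rot: [0.734, 0.679, 0.0, 0.001]
force: [0.8, -0.4, 0.1]
finger_gap: 1.0
gripper_force: 0.0
```

Run:
```python
from go import *
b=(.5687,-.0182)
for n in C:
    im=manip.snapshot(n)
    if n=='top': cv2.imwrite('pics/c.png',cv2.resize(im[150:300,235:465,::-1],None,fx=3,fy=3,interpolation=cv2.INTER_CUBIC))
    r=measure(n,'box',sil(n,'box',[*b,.012])[0],.012);print(n,r)
rel(425.2,-170,18,-4)
```

```text
top (array([ 0.56891045, -0.01996615]), 0.9507726620997292, 0.63)
side (array([ 0.57416966, -0.03264371]), 0.07142671753743933, 0.58)
t 9.7 tcp [ 426.7 -170.9  145.3] yaw -4.4 q6 -0.55 -> shift 0.8 -1.5 127.3 turn -0.4
```

View pics/c.png

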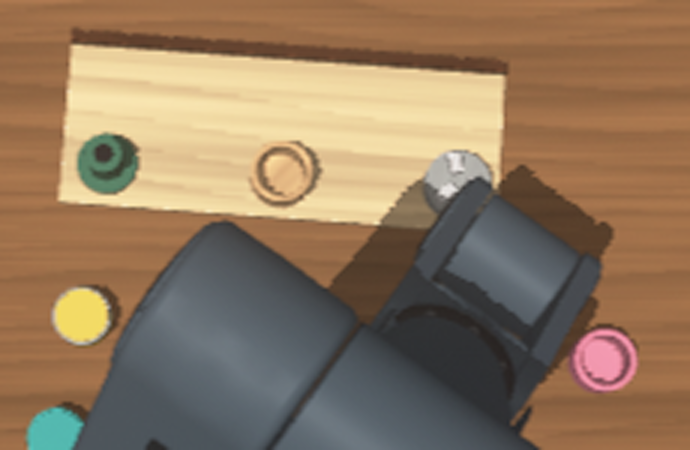

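The box stands between the post (107,163) and the chuck (458,180) at (285,171). The top measurement puts it within 2 mm of halfway. Next is the lid.

{"api": "step_arm", "payload": {
  "targets": "0.8 -1.5 40 0;0.8 -1.5 80 0;0.8 -1.5 115 0;0.8 -1.5 127 0;0.8 -1.5 127 0;0.8 -1.5 127 0;0.8 -1.5 127 0"
}}

```text
t: 10.4
tcp_pos: [0.4251, -0.1709, 0.0197]
tool_rot: [0.734, 0.679, 0.0, 0.001]
force: [-0.3, -0.6, 0.6]
finger_gap: 0.994
gripper_force: 0.0
```

{"api": "step_arm", "payload": {
  "targets": "0 0 0 0;0 0 0 0;0 0 0 0;0 0 0 0;0 0 0 0;0 0 0 0;0 0 0 0;0 0 0 0;0 0 0 0;0 0 0 0",
  "gripper": 1
}}

```text
t: 11.4
tcp_pos: [0.4244, -0.1706, 0.0185]
tool_rot: [0.734, 0.679, 0.0, 0.0]
force: [1.5, -0.1, 5.5]
finger_gap: 0.209
gripper_force: 39.1
```

{"api": "step_arm", "payload": {
  "targets": "0 0 -40 0;0 0 -80 0;0 0 -120 0;0 0 -120 0;0 0 -120 0"
}}

```text
t: 11.9
tcp_pos: [0.4239, -0.1703, 0.1386]
tool_rot: [0.734, 0.679, 0.0, 0.0]
force: [0.2, 1.0, -0.9]
finger_gap: 0.209
gripper_force: 39.4
```

Run:
```python
from go import *
rel(569,-17.5,139,-4)
```

```text
t 11.9 tcp [ 423.9 -170.3  138.6] yaw -4.5 q6 -0.55 -> shift 163.7 132.7 -0.4 turn -0.5
```

{"api": "step_arm", "payload": {
  "targets": "33 26 0 0;66 53 0 0;99 80 0 0;132 107 0 0;155 126 0 0;163.5 132.5 0 0;163.5 132.5 0 0;163.5 132.5 0 0;163.5 132.5 0 0"
}}

```text
t: 12.8
tcp_pos: [0.5674, -0.0188, 0.1376]
tool_rot: [0.735, 0.678, -0.001, -0.001]
force: [0.5, 0.2, -0.3]
finger_gap: 0.213
gripper_force: 39.5
```

Run:
```python
from go import *
s=manip.sense();p=s['tcp_pos'];print(s['finger_gap'])
for n in C:
    im=manip.snapshot(n)
    z=p[2]-.0185
    g=sil(n,'lid',[p[0],p[1],z])[0]
    r=measure(n,'lid',g,z);print(n,r)
    if n=='side':
        u=g.astype(int);cv2.imwrite('pics/d.png',cv2.resize(im[u[1]-50:u[1]+60,u[0]-70:u[0]+70,::-1],None,fx=5,fy=5,interpolation=cv2.INTER_CUBIC))
    b=measure(n,'box',sil(n,'box',[.569,-.0175,.012])[0],.012);print('box',b)
rel(569,-17.5,70.5,-4)
```

```text
0.21333954469780922
top None
box None
side (array([ 0.5623664 , -0.02370352]), 0.6865354450235288, 0.7)
box (array([ 0.56860916, -0.014496  ]), 0.8869386391768782, 0.61)
t 13.1 tcp [568.8 -18.3 138.5] yaw -4.5 q6 -0.15 -> shift 0.9 0.1 68.0 turn -0.5
```

View pics/d.png

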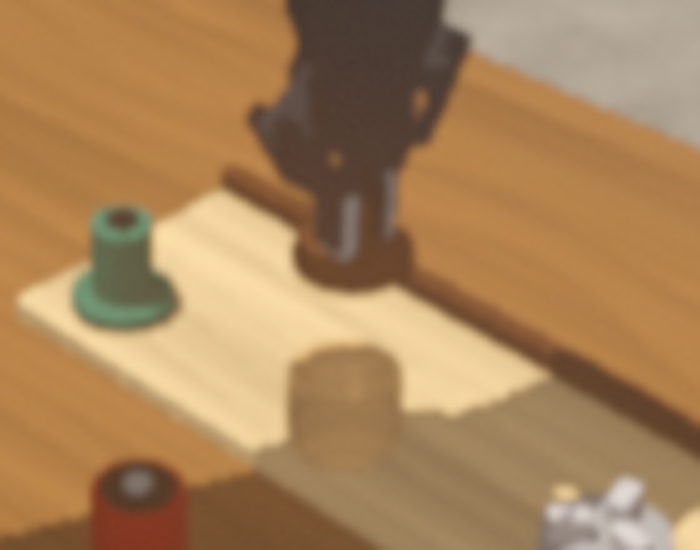

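The lid hangs level in the fingers with its disc spanning crop columns 295–412. The box below spans 288–402. I'll check the alignment by projecting both.

Run:
```python
from go import *
p=np.array([.5687,-.0185,.138]);z=p[2]-.0185
u=sil('side','lid',[.5674,-.0188,.1376-.0185])[0]
g=sil('side','lid',[p[0],p[1],z])[0].astype(int)
def ext(xyz,r,zs):
    a=np.linspace(0,6.28,90);q=np.vstack([proj('side',np.c_[xyz[0]+r*np.cos(a),xyz[1]+r*np.sin(a),0*a+xyz[2]+k]) for k in zs])
    c=(q-(g-[70,50]))*5+2;return c.min(0).round(),c.max(0).round()
print('lid at tcp',ext([p[0],p[1],z],.031,(.006,.014)))
print('box',ext([.569,-.0175,.012],.030,(0,.046)))
print('1mm +y moves',proj('side',[.57,.0,.1])-proj('side',[.57,-.01,.1]))
```

```text
lid at tcp (array([293., 214.]), array([420., 299.]))
box (array([289., 337.]), array([410., 479.]))
1mm +y moves [[-3.05739839 -1.54012814]]
```

{"api": "step_arm", "payload": {
  "targets": "0.9 0 30 0;0.9 0 50 0;0.9 0 58 0;0.9 0 62 0;0.9 0 66 0;0.9 0 66 0;0.9 0 66 0"
}}

```text
t: 13.8
tcp_pos: [0.5696, -0.017, 0.073]
tool_rot: [0.734, 0.679, 0.0, 0.001]
force: [0.3, 0.5, -1.0]
finger_gap: 0.21
gripper_force: 39.4
```

Run:
```python
from go import *
print(manip.sense()['force'],manip.sense()['finger_gap']);rel(569,-17.5,70.5,-4)
```

```text
[ 0.33867669  0.50759672 -0.97715451] 0.2095157228290853
t 13.8 tcp [569.6 -17.   73. ] yaw -4.5 q6 -0.15 -> shift -0.6 -0.6 2.5 turn -0.5
```

{"api": "step_arm", "payload": {
  "targets": "-0.6 -0.6 1.5 0;-0.6 -0.6 3 0;-0.6 -0.6 3 0;-0.6 -0.6 3 0"
}}

```text
t: 14.2
tcp_pos: [0.5691, -0.0176, 0.0706]
tool_rot: [0.734, 0.679, 0.0, 0.001]
force: [-0.8, 0.4, 5.9]
finger_gap: 0.206
gripper_force: 39.4
```

{"api": "step_arm", "payload": {
  "targets": "0 0 0 0;0 0 0 0;0 0 0 0;0 0 0 0;0 0 0 0;0 0 0 0;0 0 -40 0;0 0 -80 0;0 0 -80 0",
  "gripper": 0
}}

```text
t: 15.1
tcp_pos: [0.5722, -0.0182, 0.1542]
tool_rot: [0.734, 0.679, 0.003, 0.005]
force: [0.9, 0.2, 1.3]
finger_gap: 1.003
gripper_force: 0.0
```

Run:
```python
from go import *
rel(434.6,2.1,150,-4)
```

```text
t 15.1 tcp [572.2 -18.2 154.2] yaw -4.5 q6 -0.15 -> shift 9.5 -138.8 4.2 turn -0.5
```

{"api": "step_arm", "payload": {
  "targets": "3 -45 0 0;6 -90 0 0;9 -135 0 0;9 -135 0 0;9 -135 0 0;9 -135 0 0"
}}

```text
t: 15.7
tcp_pos: [0.4364, 0.0016, 0.1495]
tool_rot: [0.734, 0.679, 0.001, 0.001]
force: [1.1, -0.0, 0.4]
finger_gap: 0.997
gripper_force: 0.0
```

Run:
```python
from go import *
rel(434.6,2.1,10,-4)
```

```text
t 15.7 tcp [436.4   1.6 149.5] yaw -4.5 q6 -0.18 -> shift 0.4 -1.9 139.5 turn -0.5
```

{"api": "step_arm", "payload": {
  "targets": "0.4 -1.5 40 0;0.4 -1.5 80 0;0.4 -1.5 115 0;0.4 -1.5 135 0;0.4 -1.5 139 0;0.4 -1.5 139 0;0.4 -1.5 139 0"
}}

```text
t: 16.4
tcp_pos: [0.4344, 0.0023, 0.0108]
tool_rot: [0.734, 0.679, 0.001, 0.001]
force: [0.7, 0.1, -0.0]
finger_gap: 0.995
gripper_force: 0.0
```

{"api": "step_arm", "payload": {
  "targets": "0 0 0 0;0 0 0 0;0 0 0 0;0 0 0 0;0 0 0 0;0 0 0 0;0 0 0 0;0 0 0 0",
  "gripper": 1
}}

```text
t: 17.2
tcp_pos: [0.434, 0.0024, 0.0114]
tool_rot: [0.734, 0.679, 0.001, 0.001]
force: [0.6, 0.3, 7.0]
finger_gap: 0.553
gripper_force: 40.2
```

{"api": "step_arm", "payload": {
  "targets": "0 0 -40 0;0 0 -80 0;0 0 -120 0;0 0 -120 0;0 0 -120 0"
}}

```text
t: 17.7
tcp_pos: [0.4334, 0.0026, 0.1313]
tool_rot: [0.734, 0.679, 0.001, 0.001]
force: [-0.4, -0.4, -1.2]
finger_gap: 0.552
gripper_force: 41.9
```

Run:
```python
from go import *
b=[.569,-.0175]
for n in C:
    manip.snapshot(n)
    for k,z in(('lid',.052),):
        print(n,k,measure(n,k,sil(n,k,[*b,z])[0],z))
rel(563,-103,130,-4)
```

```text
top lid (array([ 0.56783935, -0.02042748]), 0.9731616119651018, 0.78)
side lid (array([ 0.56660855, -0.01796252]), 0.8963642325960247, 0.67)
t 17.9 tcp [432.    2.9 129.1] yaw -4.5 q6 -0.17 -> shift -95.3 138.9 -0.9 turn -0.5
```

{"api": "step_arm", "payload": {
  "targets": "-24 35 0 0;-48 70 0 0;-72 105 0 0;-92 134 0 0;-95 138.5 0 0;-95 138.5 0 0;-95 138.5 0 0;-95 138.5 0 0"
}}

```text
t: 18.7
tcp_pos: [0.5617, -0.1015, 0.1295]
tool_rot: [0.734, 0.679, -0.001, -0.002]
force: [0.5, 0.4, -0.9]
finger_gap: 0.554
gripper_force: 41.9
```

Run:
```python
from go import *
rel(563,-103,23,-4)
```

```text
t 18.7 tcp [ 561.7 -101.5  129.5] yaw -4.4 q6 -0.3 -> shift -1.4 1.4 106.5 turn -0.4
```

{"api": "step_arm", "payload": {
  "targets": "-1.4 1.4 40 0;-1.4 1.4 80 0;-1.4 1.4 98 0;-1.4 1.4 105 0;-1.4 1.4 105 0;-1.4 1.4 105 0"
}}

```text
t: 19.3
tcp_pos: [0.5654, -0.1042, 0.0261]
tool_rot: [0.734, 0.679, 0.0, 0.001]
force: [0.3, 0.3, -1.3]
finger_gap: 0.553
gripper_force: 41.9
```

Run:
```python
from go import *
print(manip.sense()['force']);rel(563,-103,23,-4)
```

```text
[ 0.33855292  0.25626841 -1.34436429]
t 19.3 tcp [ 565.4 -104.2   26.1] yaw -4.5 q6 -0.3 -> shift 1.0 -2.4 3.1 turn -0.5
```

{"api": "step_arm", "payload": {
  "targets": "1 -2.4 1.5 0;1 -2.4 3 0;1 -2.4 3 0;1 -2.4 3 0"
}}

```text
t: 19.7
tcp_pos: [0.5627, -0.103, 0.0234]
tool_rot: [0.734, 0.679, 0.0, 0.0]
force: [-1.9, 1.1, 6.2]
finger_gap: 0.553
gripper_force: 42.5
```

{"api": "step_arm", "payload": {
  "targets": "0 0 0 0;0 0 0 0;0 0 0 0;0 0 0 0;0 0 0 0;0 0 -40 0;0 0 -80 0;0 0 -130 0;0 0 -130 0;0 0 -130 0",
  "gripper": 0
}}

```text
t: 20.7
tcp_pos: [0.5634, -0.1035, 0.1538]
tool_rot: [0.734, 0.679, 0.001, 0.002]
force: [-0.3, 0.9, 1.0]
finger_gap: 1.002
gripper_force: 0.0
```

Run:
```python
from go import *
rel(429.8,171.7,150,86)
```

```text
t 20.7 tcp [ 563.4 -103.5  153.8] yaw -4.5 q6 -0.3 -> shift 263.9 -154.7 3.8 turn 89.5
```

{"api": "step_arm", "payload": {
  "targets": "24 -14 0 -8.4;48 -28 0 -16.8;72 -42 0 -25;96 -56 0 -33.5;120 -70 0 -42;144 -84 0 -50;168 -98 0 -58.5;192 -112 0 -67;216 -126 0 -75;240 -140 0 -83.5;264 -154.5 0 -90.5;264 -154.5 0 -90.5"
}}

```text
t: 21.9
tcp_pos: [0.4255, 0.1738, 0.1506]
tool_rot: [0.032, 0.999, -0.0, -0.003]
force: [-0.2, -0.6, 0.3]
finger_gap: 1.0
gripper_force: 0.0
```

{"api": "step_arm", "payload": {
  "targets": "0 0 0 0;0 0 0 0;0 0 0 0"
}}

```text
t: 22.2
tcp_pos: [0.4298, 0.1712, 0.1519]
tool_rot: [0.036, 0.999, -0.0, -0.0]
force: [0.0, 0.8, 0.3]
finger_gap: 0.997
gripper_force: 0.0
```

Run:
```python
from go import *
b=[.563,-.103]
for n in C:
    manip.snapshot(n);print(n,measure(n,'drum',sil(n,'drum',[*b,.012])[0],.012))
rel(429.8,171.7,2.5,86)
```

```text
top (array([ 0.56044294, -0.1048205 ]), 0.9264173703256936, 0.58)
side (array([ 0.56151883, -0.10140813]), 1.0208223115371555, 0.97)
t 22.4 tcp [429.7 171.5 152.3] yaw 85.9 q6 -1.36 -> shift -0.1 0.2 149.8 turn -0.1
```

Drum is well placed. Now the tin.

{"api": "step_arm", "payload": {
  "targets": "0 0 40 0;0 0 80 0;0 0 120 0;0 0 140 0;0 0 148 0;0 0 148 0;0 0 148 0"
}}

```text
t: 23.1
tcp_pos: [0.43, 0.172, 0.005]
tool_rot: [0.035, 0.999, 0.0, 0.001]
force: [-0.6, 0.4, 0.2]
finger_gap: 0.994
gripper_force: 0.0
```

{"api": "step_arm", "payload": {
  "targets": "0 0 0 0;0 0 0 0;0 0 0 0;0 0 0 0;0 0 0 0;0 0 0 0;0 0 0 0;0 0 0 0",
  "gripper": 1
}}

```text
t: 23.9
tcp_pos: [0.4303, 0.1723, 0.0058]
tool_rot: [0.035, 0.999, 0.0, 0.002]
force: [0.4, 1.4, 8.3]
finger_gap: 0.645
gripper_force: 40.6
```

{"api": "step_arm", "payload": {
  "targets": "0 0 -45 0;0 0 -90 0;0 0 -135 0;0 0 -135 0;0 0 -135 0"
}}

```text
t: 24.4
tcp_pos: [0.4296, 0.1721, 0.1406]
tool_rot: [0.035, 0.999, 0.0, 0.002]
force: [-0.9, 0.2, -2.6]
finger_gap: 0.637
gripper_force: 43.8
```

Run:
```python
from go import *
B=np.array([568.7,-17.8]);a=np.radians(-3.9);T=B+86*np.array([np.cos(a),np.sin(a)]);print(T)
rel(560,100,140,86);rel(*T,140,86)
```

```text
[654.50084798 -23.649315  ]
t 24.4 tcp [429.6 172.1 140.6] yaw 86.0 q6 -1.36 -> shift -135.1 -62.9 0.6 turn 0.0
t 24.4 tcp [429.6 172.1 140.6] yaw 86.0 q6 -1.36 -> shift -237.9 -179.7 0.6 turn 0.0
```

{"api": "step_arm", "payload": {
  "targets": "-38 -29 0 0;-76 -58 0 0;-114 -86 0 0;-152 -115 0 0;-190 -144 0 0;-222 -169 0 0;-233 -180 0 0;-233 -180 0 0;-233 -180 0 0;-233 -180 0 0"
}}

```text
t: 25.4
tcp_pos: [0.6469, -0.0221, 0.1381]
tool_rot: [0.034, 0.999, 0.001, -0.002]
force: [-0.5, -0.1, -2.7]
finger_gap: 0.642
gripper_force: 43.7
```

Run:
```python
from go import *
s=manip.sense();print(s['force'],s['finger_gap']);rel(652,-23.5,20,86)
```

```text
[-0.48846503 -0.11621048 -2.73668149] 0.6423833767061607
t 25.4 tcp [646.9 -22.1 138.1] yaw 86.1 q6 -1.71 -> shift -5.2 -1.1 118.1 turn 0.1
```

{"api": "step_arm", "payload": {
  "targets": "-4 -1 40 0;-4 -1 80 0;-4 -1 105 0;-4 -1 116 0;-4 -1 116 0;-4 -1 116 0"
}}

```text
t: 26.0
tcp_pos: [0.6538, -0.0246, 0.0245]
tool_rot: [0.034, 0.999, -0.0, 0.001]
force: [0.2, -0.1, -1.5]
finger_gap: 0.637
gripper_force: 43.7
```

Run:
```python
from go import *
s=manip.sense();print(s['force'])
for n in C:
    im=manip.snapshot(n);u=proj(n,[.65,-.03,.03])[0].astype(int)
    cv2.imwrite(f'pics/e{n}.png',cv2.resize(im[u[1]-50:u[1]+50,u[0]-70:u[0]+70,::-1],None,fx=5,fy=5,interpolation=cv2.INTER_CUBIC))
    print(n,measure(n,'tin',sil(n,'tin',[.65,-.0235,.014])[0],.014))
rel(654.5,-23.6,17.5,86)
```

```text
[ 0.22504349 -0.05643139 -1.50488702]
top None
side (array([ 0.65358643, -0.01829022]), 0.8466476840634561, 0.67)
t 26.2 tcp [654.3 -25.2  25.1] yaw 86.0 q6 -1.71 -> shift -0.1 1.6 7.6 turn 0.0
```

View pics/eside.png

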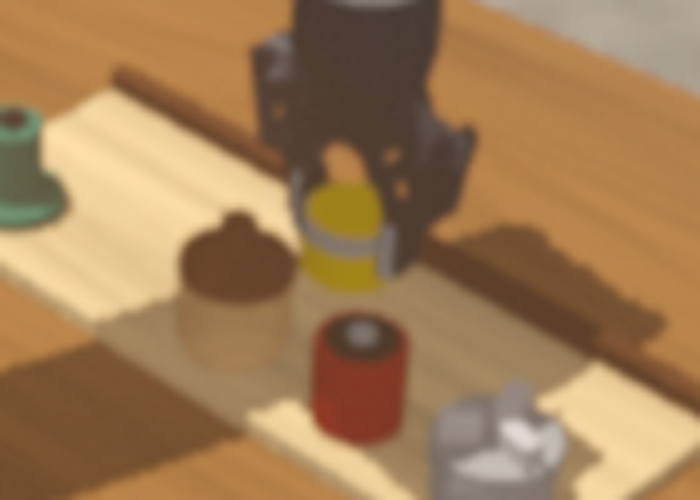

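The lid is seated level on the box at (237,270), the drum is upright at (360,380), and the tin hangs level by the rail at (345,230). Lowering the tin now.

{"api": "step_arm", "payload": {
  "targets": "0 1.6 3 0;0 1.6 5 0;0 1.6 6.5 0;0 1.6 6.5 0;0 1.6 6.5 0"
}}

```text
t: 26.7
tcp_pos: [0.6533, -0.0233, 0.0179]
tool_rot: [0.035, 0.999, 0.0, 0.0]
force: [-1.6, 0.6, 5.3]
finger_gap: 0.637
gripper_force: 44.2
```

{"api": "step_arm", "payload": {
  "targets": "-1 0 0 0;-2 0 0 0;-3 0 0 0;-3 0 0 0;-3 0 0 0"
}}

```text
t: 27.2
tcp_pos: [0.6532, -0.0233, 0.0179]
tool_rot: [0.035, 0.999, 0.0, -0.003]
force: [-7.3, 0.3, 9.5]
finger_gap: 0.641
gripper_force: 44.5
```

Run:
```python
from go import *
s=manip.sense();print(s['force']);rel(658.5,-23.6,17.5,86)
```

```text
[-7.34163614  0.33254874  9.46243943]
t 27.2 tcp [653.2 -23.3  17.9] yaw 86.0 q6 -1.71 -> shift -5.3 0.1 0.4 turn 0.0
```

{"api": "step_arm", "payload": {
  "targets": "2 0 -0.5 0;2 0 -0.5 0;2 0 -0.5 0"
}}

```text
t: 27.5
tcp_pos: [0.6532, -0.0233, 0.0179]
tool_rot: [0.035, 0.999, 0.0, -0.001]
force: [-3.8, -0.1, 7.1]
finger_gap: 0.64
gripper_force: 44.1
```

{"api": "step_arm", "payload": {
  "targets": "0 0 0 0;0 0 0 0;0 0 0 0;0 0 0 0;0 0 0 0;0 0 -40 0;0 0 -80 0;0 0 -130 0;48 0 -130 0;96 0 -130 0;144 0 -130 0;192 0 -130 0",
  "gripper": 0
}}

```text
t: 28.7
tcp_pos: [0.461, -0.0099, 0.1476]
tool_rot: [0.035, 0.999, -0.0, 0.001]
force: [0.3, 0.1, 0.2]
finger_gap: 1.0
gripper_force: 0.0
```

{"api": "step_arm", "payload": {
  "targets": "0 48 0 0;0 96 0 0;0 144 0 0;0 192 0 0;0 240 0 0;0 280 0 0;0 280 0 0;0 280 0 0;0 280 0 0"
}}

```text
t: 29.6
tcp_pos: [0.4818, 0.2682, 0.1471]
tool_rot: [0.035, 0.999, -0.0, -0.001]
force: [-0.5, 0.1, -0.1]
finger_gap: 1.002
gripper_force: 0.0
```

Run:
```python
from go import *
s=manip.sense();print(s['t'],s['tcp_pos'])
for n in C:
    im=manip.snapshot(n);u=proj(n,[.60,-.02,.03])[0].astype(int)
    cv2.imwrite(f'pics/f{n}.png',cv2.resize(im[u[1]-60:u[1]+60,u[0]-90:u[0]+90,::-1],None,fx=4.4,fy=4.4,interpolation=cv2.INTER_CUBIC))
    for k,p in(('tin',[.654,-.0235,.012]),('drum',[.562,-.103,.012]),('lid',[.5685,-.018,.052])):
        print(n,k,measure(n,k,sil(n,k,p)[0],p[2]))
```

```text
29.6 [0.4817862  0.26819464 0.14710844]
top tin (array([ 0.65384883, -0.02787336]), 0.9963627939302676, 0.77)
top drum (array([ 0.56022002, -0.10636957]), 1.1577814617688975, 0.54)
top lid (array([ 0.5698793 , -0.01928785]), 1.023393938135338, 0.66)
side tin (array([ 0.65228443, -0.02354231]), 0.9480812641083521, 0.9)
side drum (array([ 0.56037551, -0.10164168]), 0.967730224996646, 0.87)
side lid (array([ 0.56744646, -0.0151038 ]), 1.0271084976755047, 0.78)
```

View pics/ftop.png

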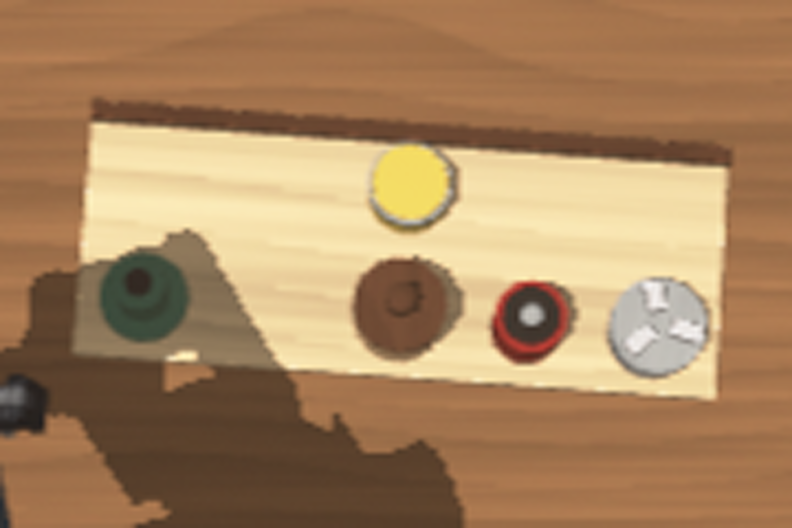

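View pics/fside.png

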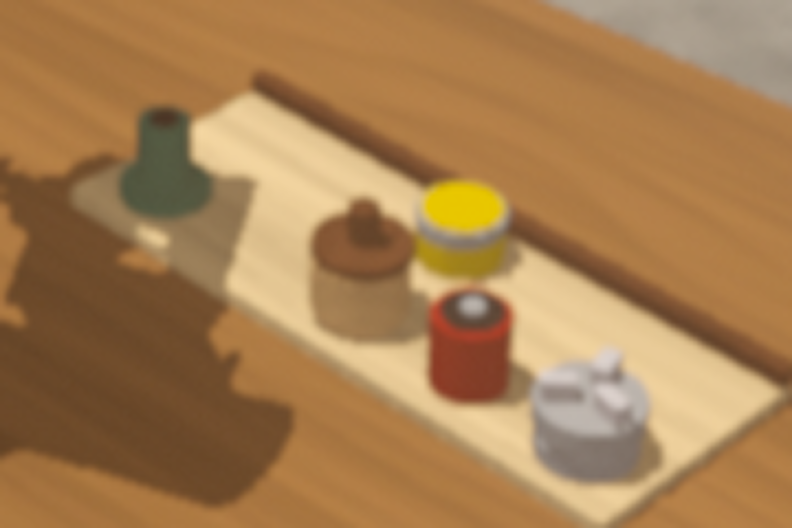

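Both views show everything upright on the board: lidded box at top-crop (403,303), drum (530,320) between the box and chuck, and the tin (412,185) at the rail straight behind the box. All measure within about 3 mm, and the arm is clear.

```bash
python3 -c "
from station import manip
print(manip.sign_off())"
```

```text
the job is handed in; nothing more can be done
None
```

The job is handed in: the box with its lid seated, the drum and the tin all stand upright on the board within about 3 mm of their asked places by the cameras, the tin at most about 6 mm from the rail, and the jar, chisel and mallet were not touched.

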